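# Shift the tube roller's gear lever through its gate

### The arm

A 7-joint arm with a two-finger parallel gripper is mounted at the origin on a cart in front of the work surface, level with it; the furniture and walls round the work are solid. World frame = base frame: x ahead of the robot, y to its left, z up, the work surface at z = 0. Lengths are in m, angles in rad, forces in N, time in s.
With the tool pointing down it reaches from about 0.425 to 0.875 m from the base axis. Payload 8.4 kg.
Tool frame: the origin (TCP) lies on the centre line of the jaws, within the pads' length; the fingertips stand 8 mm ahead of it and the grasp point (between the pads) lies 11 mm behind it (manip.nose_length is the distance from the TCP to the fingertips, in m); z points along the fingers, x is the direction in which the jaws open and shut, and the axes are right-handed (so a half turn about z gives the same grasp; the last joint's range is limited). The gripper opens to 87 mm and grips with 3 to 60 N. Pads are 19 mm wide; open, the fingers measure 117 mm over their backs; the gripper's body (75 mm by 190 mm) begins 51 mm behind the grasp point.
Start: joints at [-1.331, 0.333, 0.04, 1.465, -0.013, 1.343, -0.059], TCP at [0.216, 0.613, 0.191] pointing down, gripper open.
Joint ranges: [-2.58, 2.58], [-0.38, 2.09], [-1.3, 1.39], [0.25, 2.4], [-1.5, 4.64], [0.08, 2.09], [-2.65, 2.65]. Speed limits (rad/s): [2.22, 2.22, 2.79, 2.79, 3.14, 3.14, 3.14].

### API

Orientations are given as a unit quaternion [x, y, z, w].
In Python, from rig import manip gives the robot as it stands.
- The arm moves only by the tool drive_tool, never from a script. Its argument "increments" is one flat list of numbers, 4 for each row, row after row: the shift along the tool's x, y, z in cm, then the turn about the tool's z in rad. A call has 1 to 10 rows; each row is the pose to reach, as a shift and turn from the pose commanded when the call began, along the tool's axes at that moment; what a row does not reach only later rows make up. A row lasts 1/8 s, in which the tool goes at most 62.5 mm and 10.7 degrees, less where a joint would pass 70% of its speed; a pose out of reach is approached as far as the arm can. A call with a gripper value outside its range is refused whole. "hand" is the closure, from 0 (fully open) to 1 (shut), set as the call begins (left out, the last holds). The fingers move at their own pace and stop on an object; "force" is the grip in N (left out, the last holds). Time passes only in rows, so rows that repeat a pose let the fingers close. It gives the time, the measured TCP pose, the force and the opening at its end, in the units of the state.
- manip.get_state(): the state, without advancing time (a new reading comes with each control period).
- manip.snapshot(name): name is "side" or "top"; returns a dict with "image" (384x512x3 uint8, red, green, blue), "z_map" (384x512 float32, m along the optical axis (not along the pixel's ray), 0 where there is no reading), "fx", "fy", "cx", "cy" (pixels), "k1" (the pictures are not rectified: a ray, as slopes to the right and down, at radius r is drawn at 1 + k1 r^2 times it, then the intrinsics apply), "R" (3x3) and "t" (3): a world point X has camera coordinates R X + t. Camera axes: x right, y down, z forward; pixel columns grow to the right and rows downward; lengths in m; the calibration is good to about 2 mm. A picture is of the moment at which its call begins.
- manip.sign_off(): hands the job in, once; it reports no verdict.
Trained networks look in a picture, given as the dict that the camera call returned (one of the last four; its "shot" number tells which), for a name from the list of things; names that differ only in an ending like _2 or _b are one class to them, and where a whole thing is asked for, a point or a joint stands for the part that bears it (a point fixed in the world has none). Each returns a list of dicts, best first, with "p" (0 to 1); they miss things now and then, are a little off and sometimes report something else, mostly with a low value. They report only what shows in the picture. A call takes as long as a camera call.
- manip.regions_of(picture, target): "mask" (384x512 bool, what is visible of it) and "rect" ([left, top, width, height] in pixels, round what is visible of it).
- manip.mark_of(picture, target): "centre" ([column, row] in pixels: a listed point, or the origin of a listed thing).
The state is a dict: "time_s": time; "joint_pos": joint angles; "qvel": joint speeds; "effort": joint torques, N m; "tool_pos": TCP position; "eef_rot": TCP orientation; "wrist_force": force on the tool from outside, world axes, zero at the start; "torque": the same for the moment, N m; "opening": finger opening in m.
Only numpy, scipy, OpenCV 4.12 (cv2) and the standard library are available. Lean on these libraries where they do the work, as an engineer would, in place of code of your own. Each camera call takes 0.05 s, during which the arm holds its last target. There are 200 camera calls.

### The job

Change the tube roller's gear: with the fingers only, push the black gear lever out of its middle parking slot, across the gate and fully home into the corner slot marked by the green dot, without forcing it, without engaging any other gear on the way and without taking the lever between the jaws. Then draw back, and leave the tubes on the rollers and the things standing around undisturbed.

Things in the scene. Friction and masses are not known exactly. Their poses are not given: they have to be found in the camera images.
- tube_roller: White tube roller fixed on the worktop. Origin on the worktop under the gate's centre; x points away from the robot at yaw 0 (yaw up to 0.35 rad either way), y left, z up. Gearbox housing x -70 to +80, y -100 to +100 mm, 83 mm high, on 12 mm feet (a cord lies under it); on it an aluminium gate plate, 110 x 132 mm, top 90 mm above the worktop.
- gate_centre (a point): Centre of the gate, on top of the plate; axes as the roller's. Slots are 13 mm wide: a cross lane along y at x = 0 (y -34.5 to +34.5 mm), and four corner slots from it, both ways along x at y = +28 and y = -28 mm, to x = +28.5 and -28.5 mm. The near (-x) side of the cross lane at y = 0 is a solid edge.
- parking_slot (a point): Middle of the parking slot, in which the lever starts: 13 mm wide, at y = 0 on the far side (+x) only, from the cross lane to x = +28.5 mm; on the plate's top
- roller_bed (a point): Centre of the two black rubber rollers behind the gearbox, at the height of their tops, 81 mm above the worktop. They lie along y and cover x 99 to 159 mm of the tube roller's frame; end brackets are 87 mm high, the two tubes on them up to 88 mm.
- gear_lever: Gear lever: steel stem 9 mm thick, black round grip (23 mm thick below, 26 mm near the top) from 95 to 150 mm along it. Origin at its pivot, 12 mm above the worktop under the gate's centre; z up the stem (grip top 162 mm above the worktop when upright). Tilts left/right and near/away, stays where left; about 2 N at the grip moves it; the slots guide the stem.
- lever_grip (a point): point on the lever's axis in the middle of the grip's upper half, 130 mm along the stem from the pivot; pushes over 40 N force the lever; axes as the lever's
- lever_pin (a point): point on the lever's axis 76 mm from the pivot, where the stem passes the gate plate; axes as the lever's
- gear_throw (a joint): tilt of the lever along the slots, rad: 0 in the cross lane, positive leaning to the roller's +x (away from the robot), limits -0.28 and +0.28 are the slots' ends. Starts at 0.21 to 0.27 in the parking slot. In the middle it cannot go beyond about -0.03.
- gear_cross (a joint): tilt of the lever across the gate, rad: 0 in the middle lane, positive leaning to the roller's +y (left), limits -0.36 and +0.36. The corner slots lie at about +-0.35 and are entered from about 0.33 on.
- green_dot: Green disc, 16 mm across, 2 mm thick, on the gate plate; origin at the centre of its underside. The four dots stand at (+-26, +-49) mm in the tube roller's frame, one at the outer side of the end of each corner slot; which colour is at which corner varies.
- red_dot: Red disc, 16 mm across, 2 mm thick, on the gate plate; origin at the centre of its underside. The four dots stand at (+-26, +-49) mm in the tube roller's frame, one at the outer side of the end of each corner slot; which colour is at which corner varies.
- blue_dot: Blue disc, 16 mm across, 2 mm thick, on the gate plate; origin at the centre of its underside. The four dots stand at (+-26, +-49) mm in the tube roller's frame, one at the outer side of the end of each corner slot; which colour is at which corner varies.
- yellow_dot: Yellow disc, 16 mm across, 2 mm thick, on the gate plate; origin at the centre of its underside. The four dots stand at (+-26, +-49) mm in the tube roller's frame, one at the outer side of the end of each corner slot; which colour is at which corner varies.
- tube_violet: white tube with violet cap, 15 x 78 mm lying loose on the rollers; origin under its middle. Leave it.
- tube_red: white tube with red cap, 15 x 96 mm, lying loose on the rollers; origin under its middle. Leave it.
- jar_yellow: jar with yellow lid, 66 mm across, 118 mm high, origin under its centre. Leave it.
- specimen_cup: white cup, 85 mm across, 84 mm high, origin under its centre. Leave it.
- beaker_small: clear beaker, 56 mm across, 70 mm high, origin under its centre. Leave it.
- petri_dish: petri dish, 89 mm across, 16 mm high, origin under its centre. Leave it.
- timer: white bench timer 64 x 68 x 18 mm, origin under its centre. Leave it.

How it is judged:
On the way, in this order (a step that is already met when the one before it is completed fails the run):
1. the lever is drawn out of the parking slot into the cross lane (value of joint gear_throw between -0.09 and 0.09 rad), for 0.05 s.
2. the lever is pushed across to one of the outer lanes (value of joint gear_throw between -0.13 and 0.13 rad and (value of joint gear_cross above 0.3 rad or value of joint gear_cross below -0.3 rad)), for 0.05 s.
At the end, for the whole second after the job is handed in: The lever rests fully home in the corner slot at the green dot (tilt along the slot over 0.23 of 0.28 rad, across over 0.30 rad, its stem within 34 mm of the green dot), released (horizontal distance between lever_pin and green_dot below 0.034 m and (value of joint gear_throw above 0.23 rad or value of joint gear_throw below -0.23 rad) and (value of joint gear_cross above 0.3 rad or value of joint gear_cross below -0.3 rad) and velocity of joint gear_throw between -0.1 and 0.1 rad/s and velocity of joint gear_cross between -0.1 and 0.1 rad/s); the robot touches nothing.
It fails at once if another corner slot than the green one is engaged (over 0.17 rad along it) ((value of joint gear_throw above 0.17 rad or value of joint gear_throw below -0.17 rad) and (value of joint gear_cross above 0.2 rad or value of joint gear_cross below -0.2 rad) and horizontal distance between lever_pin and green_dot above 0.034 m).
It fails at once if the lever's grip is taken between the jaws (x of the grasp point in the frame of lever_grip between -0.011 and 0.011 m and y of the grasp point in the frame of lever_grip between -0.011 and 0.011 m and z of the grasp point in the frame of lever_grip between -0.035 and 0.022 m).
It fails at once if the lever is pushed with the arm or the gripper's body instead of the fingers (contact force between the arm and gear_lever above 3 N).
It fails at once if the lever is forced (over 40 N) (contact force between the fingers and gear_lever above 40 N).
It fails at once if a tube or a thing standing around is moved by more than 20 mm (distance of any of tube_violet, tube_red, jar_yellow, specimen_cup, beaker_small, petri_dish, timer from where it was at the start of the episode above 0.02 m).
It also fails if it takes over 64 s, if anything falls off the work surface, if the arm or the gripper's body presses on something with over 40 N, if the wrist force passes 120 N, or if a joint passes its speed limit or range.

## Working session

There is one attempt and no reset: what is moved stays moved. The work goes in short steps, Python scripts to look and compute and a tool call to move; the robot and the scene stay as the last step left them, time stands still between calls to the robot, and variables do not carry over. Pictures are saved under pics/ and viewed, about 8 in all and at most 12, crops included, and the job is handed in when it is done.

Besides the shell and the picture viewer there is one more tool, called by a JSON object that holds its "method" and its "body". drive_tool: Moves the arm, as the interface text tells. Its arguments: {"type":"object","properties":{"increments":{"type":"array"},"hand":{"type":"number"},"force":{"type":"number"}},"required":["increments"]}

```bash
mkdir -p pics; cat > h.py <<'E'
import numpy as np, cv2
from rig import manip
def cam(n,save=None):
    s=manip.snapshot(n)
    if save: cv2.imwrite('pics/'+save,s['image'][:,:,::-1])
    return s
def ray(s,px):
    K=np.array([[s['fx'],0,s['cx']],[0,s['fy'],s['cy']],[0,0,1]],float)
    a=cv2.undistortPoints(np.array([[px]],float),K,np.array([s['k1'],0,0,0],float))[0,0]
    return np.array([a[0],a[1],1.])
def at_z(s,px,z):   # world point on ray at height z
    R=np.array(s['R']);t=np.array(s['t']);c=-R.T@t;d=R.T@ray(s,px)
    return c+d*(z-c[2])/d[2]
def proj(s,X):
    R=np.array(s['R']);t=np.array(s['t']);p=R@X+t;a=p[:2]/p[2];a=a*(1+s['k1']*(a@a))
    return np.array([a[0]*s['fx']+s['cx'],a[1]*s['fy']+s['cy']])
E
python3 - <<'E'
from h import *
np.set_printoptions(precision=4,suppress=True)
st=manip.get_state();print(st['tool_pos'],st['eef_rot'],st['opening'],st['time_s'],manip.nose_length)
for n in('top','side'):
    s=cam(n,n+'1.png');print(n,'cam at',-np.array(s['R']).T@s['t'])
    for k,z in dict(green_dot=.09,red_dot=.09,blue_dot=.09,yellow_dot=.09,gate_centre=.09,parking_slot=.09,roller_bed=.081,lever_grip=.137,lever_pin=.087,tube_roller=0,jar_yellow=0,specimen_cup=0,beaker_small=0,petri_dish=0,timer=0).items():
        for r in manip.mark_of(s,k)[:1]: print(k,round(r['p'],2),np.round(r['centre'],1),at_z(s,r['centre'],z))
E
```

```text
[0.2159 0.6125 0.1903] [ 0.8162  0.5778 -0.0006  0.0005] 0.08718578524607018 0.0 0.008
top cam at [ 0.4056 -0.0394  1.5931]
green_dot 0.32 [256.7 163.9] [ 0.6379 -0.0888  0.09  ]
gate_centre 0.86 [264.6 204.4] [ 0.4939 -0.1196  0.09  ]
parking_slot 0.62 [264.9 197.7] [ 0.5177 -0.1202  0.09  ]
roller_bed 0.65 [270.4 171.6] [ 0.6126 -0.1388  0.081 ]
lever_grip 0.56 [266.3 193.6] [ 0.5284 -0.1223  0.137 ]
lever_pin 0.51 [261.4 196.9] [ 0.5205 -0.1079  0.087 ]
tube_roller 0.86 [262.1 205.2] [ 0.4959 -0.1151  0.    ]
jar_yellow 0.53 [158.6 220.4] [0.431  0.2691 0.    ]
specimen_cup 0.93 [120.6 231.4] [0.3874 0.4074 0.    ]
beaker_small 0.49 [342. 226.] [ 0.4244 -0.4162  0.    ]
petri_dish 0.83 [367.  230.7] [ 0.4089 -0.5104  0.    ]
timer 0.78 [169.1 170.2] [0.62   0.2371 0.    ]
side cam at [ 0.3593 -1.0952  0.8404]
green_dot 0.28 [256.5 208.5] [ 0.5082 -0.1217  0.09  ]
red_dot 0.72 [256.4 208.1] [ 0.5082 -0.1196  0.09  ]
gate_centre 0.85 [253.6 209.6] [ 0.4981 -0.1263  0.09  ]
parking_slot 0.9 [258.6 208.7] [ 0.5148 -0.1237  0.09  ]
roller_bed 0.79 [288.6 215.5] [ 0.6069 -0.1601  0.081 ]
lever_grip 0.6 [261.2 193. ] [ 0.5257 -0.1032  0.137 ]
lever_pin 0.59 [255.8 208.2] [ 0.5068 -0.116   0.087 ]
tube_roller 0.91 [251.  227.7] [ 0.4921 -0.1092  0.    ]
jar_yellow 0.85 [226.5 166.8] [0.4412 0.3015 0.    ]
specimen_cup 0.93 [210.6 158.4] [0.3774 0.382  0.    ]
beaker_small 0.67 [224.8 171.6] [0.4311 0.2637 0.    ]
petri_dish 0.42 [254.5 209.2] [ 0.5183 -0.0082  0.    ]
timer 0.69 [270.9 171.2] [0.6229 0.2424 0.    ]
```

```bash
python3 - <<'E'
import cv2,numpy as np
a=cv2.imread('pics/top1.png');b=cv2.imread('pics/side1.png')
A=cv2.resize(a[150:240,210:320],None,fx=5.4,fy=5.4,interpolation=cv2.INTER_CUBIC)
cv2.imwrite('pics/v1.png',A)
cv2.imwrite('pics/v2.png',np.vstack([cv2.resize(b[165:245,200:330],None,fx=4,fy=4,interpolation=cv2.INTER_CUBIC),cv2.resize(a,(520,280))]))
E
```

```text
(no output)
```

View pics/v1.png

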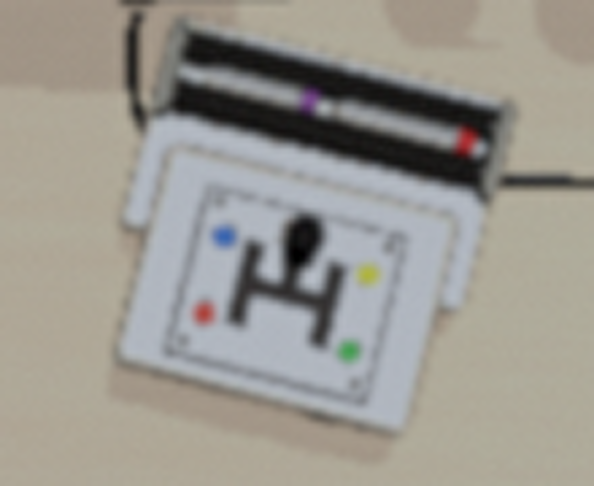

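View pics/v2.png

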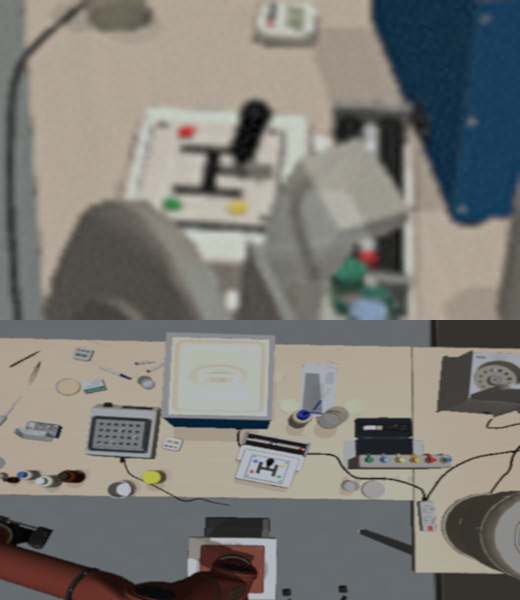

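Picture v1 shows the dots at crop positions blue (223,236), yellow (368,275), red (204,313) and green (348,350). So green is the near-right corner, in agreement with the side view, and the lever leans away in the parking slot. Next I fit the roller frame from the four dots.

```bash
cat > fit.py <<'E'
from h import *
def fit(s):
    hsv=cv2.cvtColor(s['image'],cv2.COLOR_RGB2HSV).astype(int)
    g={'blue':(223,236,115),'yellow':(368,275,28),'red':(204,313,0),'green':(348,350,65)}
    W=[]
    for k,(u,v,h) in g.items():
        u=210+u/5.4;v=150+v/5.4;yy,xx=np.mgrid[0:384,0:512]
        dh=np.abs(hsv[:,:,0]-h);dh=np.minimum(dh,180-dh)
        m=(np.hypot(xx-u,yy-v)<5)&(dh<20); w=hsv[:,:,1]*m*(hsv[:,:,1]>70)
        c=((xx*w).sum()/w.sum(),(yy*w).sum()/w.sum());W.append(at_z(s,c,.092)[:2])
    W=np.array(W);M=np.array([[.026,.049],[.026,-.049],[-.026,.049],[-.026,-.049]])
    a=(W-W.mean(0))@np.array([1,-1j]).conj();b=M@np.array([1,1j])
    a=(W-W.mean(0))@np.array([1,1j]);yaw=np.angle((a*b.conj()).sum())
    return W.mean(0),yaw,np.abs(a-b*np.exp(1j*yaw))
E
python3 - <<'E'
from fit import *
np.set_printoptions(precision=4,suppress=True)
s=cam('top');c,y,r=fit(s);print(c,y,r*1e3)
z=s['z_map']
print('depths box', [ (v,z[v,230]) for v in (100,125,140,150)])
m=manip.regions_of(s,'gear_lever')
for q in m[:2]: print(q['p'],q['rect'])
R=np.array([[np.cos(y),-np.sin(y)],[np.sin(y),np.cos(y)]])
# grip top estimate
for th in (.21,.24,.27):
  X=np.r_[c+R@[.15*np.sin(th),0],.012+.15*np.cos(th)];print(th,X,proj(s,X))
tx=np.array([.8162**2-.5778**2,2*.8162*.5778]);ty=np.array([tx[1],-tx[0]])
print('tool yaw x',np.arctan2(tx[1],tx[0]),'roller y dir',y+np.pi/2)
for off in ((.085,0),):
  d=c+R@off-np.array([.2159,.6125]);print(off,c+R@off,'tool shift',d@tx,d@ty)
E
```

```text
[ 0.4951 -0.1122] -0.2353781035286877 [0.4396 0.6092 0.2028 0.098 ]
depths box [(100, np.float32(1.369483)), (125, np.float32(1.361756)), (140, np.float32(1.4394463)), (150, np.float32(1.6157922))]
0.5 [262.3, 190.3, 5.1, 5.5]
0.37 [262.6, 191.4, 6.5, 11.2]
0.21 [ 0.5255 -0.1195  0.1587] [265.8385 193.9059]
0.24 [ 0.5298 -0.1205  0.1577] [266.1453 192.6829]
0.27 [ 0.534  -0.1215  0.1566] [266.4468 191.4747]
tool yaw x 1.2320362678922647 roller y dir 1.3354182232662088
(0.085, 0) [ 0.5778 -0.132 ] tool shift -0.5819789282686282 0.5887262734082871
```

{"method": "drive_tool", "body": {"increments": [0,0,-6,0,-3.9,3.9,-8,0,-7.8,7.8,-8,0,-11.7,11.7,-8,-0.02,-15.6,15.6,-8,-0.04,-19.5,19.5,-8,-0.06,-23.4,23.4,-8,-0.08,-27.3,27.3,-8,-0.1,-31.2,31.2,-8,-0.103,-35,35.3,-8,-0.103], "hand": 1, "force": 20}}

```text
time_s: 2.95
tool_pos: [0.4332, 0.1639, 0.2716]
eef_rot: [0.785, 0.619, 0.001, -0.0]
wrist_force: [2.0, 0.5, 0.2]
opening: 0.0018
```

```bash
cat > go.py <<'E'
from h import *
import sys
c=np.array([.4951,-.1122]);y=-.2354
R=np.array([[np.cos(y),-np.sin(y)],[np.sin(y),np.cos(y)]])
def rel():
    st=manip.get_state();q=st['eef_rot'];p=np.array(st['tool_pos'])
    from scipy.spatial.transform import Rotation as Ro
    M=Ro.from_quat(q).as_matrix()
    print('t',st['time_s'],'open',round(st['opening'],4),'roller-frame mm',np.round(np.r_[R.T@(p[:2]-c),p[2]]*1e3,1),'yaw err',round(np.arctan2(M[1,0],M[0,0])-y-np.pi/2,4),'tilt z',np.round(M[:,2],4),'F(roller)',np.round(np.r_[R.T@np.array(st['wrist_force'])[:2],st['wrist_force'][2]],2))
if __name__=='__main__': rel()
E
python3 go.py
```

```text
t 2.95 open 0.0018 roller-frame mm [-124.6  254.   271.6] yaw err -0.0002 tilt z [ 6.e-04  9.e-04 -1.e+00] F(roller) [1.81 0.96 0.18]
```

{"method": "drive_tool", "body": {"increments": [-4,3.3,0,0,-8,6.6,0,0,-12,9.9,0,0,-16,13.2,0,0,-20,16.5,0,0,-24,19.8,0,0,-25.4,21,0,0,-25.4,21,0,0,-25.4,21,0,0]}}

```text
time_s: 4.08
tool_pos: [0.5773, -0.1293, 0.2712]
eef_rot: [0.785, 0.619, 0.0, -0.0]
wrist_force: [-0.7, 0.2, -0.5]
opening: 0.0002
```

```bash
python3 go.py
```

```text
t 4.075 open 0.0002 roller-frame mm [ 84.    2.5 271.2] yaw err 0.0006 tilt z [-2.e-04  5.e-04 -1.e+00] F(roller) [-0.71  0.09 -0.55]
```

{"method": "drive_tool", "body": {"increments": [-0.2,0,4,0,-0.2,0,8,0,-0.2,0,11,0,-0.2,0,13,0,-0.2,0,13.8,0,-0.2,0,13.8,0,-0.2,0,13.8,0]}}

```text
time_s: 4.95
tool_pos: [0.5777, -0.1325, 0.1344]
eef_rot: [0.785, 0.619, 0.001, 0.001]
wrist_force: [-0.5, -0.2, 0.6]
opening: 0.0004
```

```bash
python3 - <<'E'
import go
from h import *
go.rel()
a=cam('top')['image'][150:240,210:320];b=cam('side')['image'][165:245,200:330]
cv2.imwrite('pics/v3.png',np.hstack([cv2.resize(a,(400,327),interpolation=2),cv2.resize(b,(400,327),interpolation=2)])[:,:,::-1])
E
```

```text
t 4.95 open 0.0004 roller-frame mm [ 85.   -0.5 134.4] yaw err -0.0004 tilt z [ 1.6e-03 -1.0e-04 -1.0e+00] F(roller) [-0.45 -0.34  0.57]
```

View pics/v3.png

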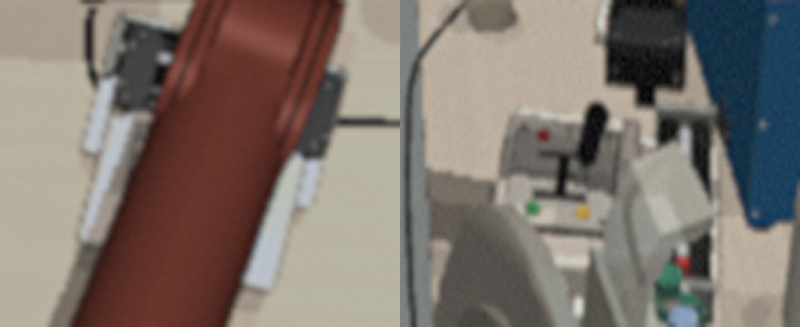

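Picture v3: the closed fingers, at (645,95) in the side crop, stand beyond the grip at (597,130), with a clear gap. Now I draw the lever back slowly.

{"method": "drive_tool", "body": {"increments": [0,-1,0,0,0,-1.8,0,0,0,-2.4,0,0,0,-2.8,0,0,0,-3.2,0,0,0,-3.6,0,0,0,-4.0,0,0,0,-4.4,0,0,0,-4.7,0,0,0,-5.0,0,0]}}

```text
time_s: 6.3
tool_pos: [0.5282, -0.1207, 0.1333]
eef_rot: [0.785, 0.619, -0.0, 0.0]
wrist_force: [1.0, 0.5, 0.7]
opening: 0.0003
```

```bash
python3 go.py
```

```text
t 6.3 open 0.0003 roller-frame mm [ 34.2  -0.5 133.3] yaw err -0.0004 tilt z [ 0.e+00 -1.e-04 -1.e+00] F(roller) [0.87 0.76 0.65]
```

{"method": "drive_tool", "body": {"increments": [0,-0.3,0,0,0,-0.6,0,0,0,-0.9,0,0,0,-1.1,0,0,0,-1.1,0,0]}}

```text
time_s: 6.92
tool_pos: [0.5176, -0.118, 0.1333]
eef_rot: [0.785, 0.619, 0.0, -0.0]
wrist_force: [-0.0, -1.1, 0.7]
opening: 0.0007
```

```bash
cat > look.py <<'E'
import go,sys
from h import *
go.rel()
s=cam('side');b=s['image'][165:245,200:330]
cv2.imwrite('pics/%s.png'%sys.argv[1],cv2.resize(b,(650,400),interpolation=2)[:,:,::-1])
for k in('lever_grip','lever_pin'):
    for r in manip.mark_of(s,k)[:1]:
        w=at_z(s,r['centre'],.141 if k=='lever_grip' else .088);print(k,r['p'],np.round(go.R.T@(w[:2]-go.c)*1e3,1),np.round((np.array(r['centre'])-[200,165])*5))
E
python3 look.py v4
```

```text
t 6.925 open 0.0007 roller-frame mm [ 23.3  -0.4 133.3] yaw err -0.0004 tilt z [ 1.e-04  2.e-04 -1.e+00] F(roller) [ 0.24 -1.03  0.72]
lever_grip 0.68 [23.4 15.9] [299. 135.]
lever_pin 0.63 [23.7  2.8] [297. 212.]
```

View pics/v4.png

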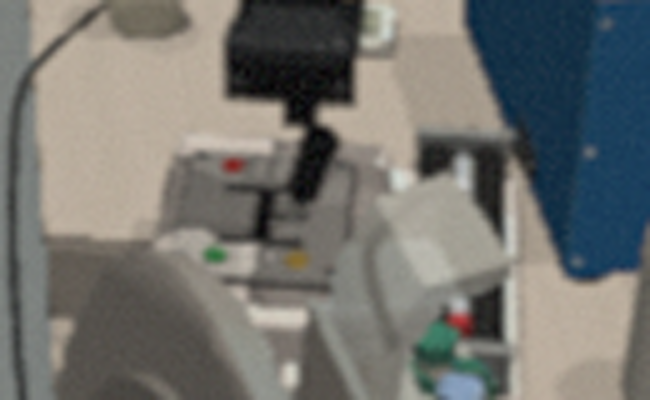

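```bash
python3 - <<'E'
import go
from h import *
s=cam('side');t=cam('top')
def P(rx,ry,z):
    X=np.r_[go.c+go.R@[rx/1e3,ry/1e3],z/1e3];return ((proj(s,X)-[200,165])*5).round(),((proj(t,X)-[210,150])*5.4).round()
for n,q in dict(tip=(23.3,0,125),tcp30=(23.3,0,165),green=(-26,-49,92),yellow=(26,-49,92),red=(-26,49,92),gripc=(31,0,138),griptop=(38,0,160),pin=(18,0,86)).items(): print(n,*P(*q))
z=s['z_map'];R=np.array(s['R']);tt=np.array(s['t'])
for u,v in((300,112),(320,135),(308,180),(290,70),(215,255)):
    px=(200+u/5,165+v/5);d=z[int(round(px[1])),int(round(px[0]))]
    w=R.T@(ray(s,px)*d-tt);print((u,v),d,(go.R.T@(w[:2]-go.c)*1e3).round(1),(w[2]*1e3).round(1))
E
```

```text
tip [297. 169.] [295. 253.]
tcp30 [298. 117.] [299. 249.]
green [212. 252.] [346. 349.]
yellow [294. 257.] [366. 272.]
red [229. 162.] [201. 311.]
gripc [309. 153.] [300. 240.]
griptop [321. 125.] [304. 227.]
pin [288. 217.] [290. 266.]
(300, 112) 1.1822205 [ 25.4 -11.4] 177.0
(320, 135) 1.1954191 [38.  -7.5] 157.9
(308, 180) 1.2120079 [ 31.3 -10.9] 124.9
(290, 70) 1.0662651 [ 25.5 -94.3] 261.3
(215, 255) 1.1988143 [-23.3 -53.8] 93.4
```

```bash
python3 - <<'E'
import go
from h import *
s=cam('side');z=s['z_map'];R=np.array(s['R']);tt=np.array(s['t'])
for r in range(180,202,2):
    o=[]
    for c in range(252,270,2):
        w=R.T@(ray(s,(c,r))*z[r,c]-tt);a=go.R.T@(w[:2]-go.c)*1e3;o.append('%d,%d,%d'%(a[0],a[1],w[2]*1e3))
    print(r,' | '.join(o))
print(manip.get_state()['joint_pos'])
cv2.imwrite('pics/v5.png',cv2.resize(s['image'][140:215,220:310],(720,600),interpolation=cv2.INTER_LANCZOS4)[:,:,::-1])
E
```

```text
180 7,-87,252 | 13,-89,254 | 19,-84,251 | 25,-90,255 | 30,-87,253 | 36,-89,255 | 42,-93,258 | 48,-96,260 | 53,-92,258
182 8,-89,246 | 13,-86,245 | 19,-87,246 | 25,-89,247 | 30,-89,248 | 36,-87,247 | 42,-87,248 | 47,-87,248 | 53,-85,247
184 8,-91,241 | 13,-88,239 | 19,-86,239 | 25,-86,239 | 30,-85,238 | 36,-87,240 | 42,-88,241 | 47,-86,240 | 53,-89,243
186 -25,255,0 | -18,256,0 | 12,-7,179 | 19,-12,182 | 25,-13,183 | 31,-6,179 | 21,263,-2 | 28,263,-1 | 53,-89,236
188 -24,244,-2 | -16,242,0 | 13,-12,174 | 19,-10,173 | 25,-10,174 | 31,-11,175 | 22,245,0 | 29,248,0 | 37,246,1
190 -23,226,0 | -15,228,0 | -7,225,2 | 19,-9,165 | 25,-11,166 | 31,-11,167 | 37,4,156 | 31,232,0 | 38,236,-1
192 -21,212,1 | -14,214,0 | -6,221,-4 | 1,218,0 | 25,-6,156 | 31,-8,158 | 37,-6,157 | 44,-4,156 | 39,219,0
194 -8,84,82 | -2,85,81 | 5,83,83 | 11,87,81 | 25,-11,152 | 32,-12,153 | 38,-15,155 | 44,-12,153 | 46,87,84
196 -6,60,90 | 0,62,90 | 6,63,90 | 13,61,91 | 25,-10,143 | 32,-16,148 | 38,-11,145 | 44,-7,143 | 46,78,82
198 -5,48,91 | 1,50,90 | 7,56,86 | 19,-5,131 | 26,-11,136 | 32,-13,138 | 38,-8,135 | 41,50,93 | 48,55,90
200 -4,37,90 | 2,38,90 | 9,40,89 | 19,-10,127 | 26,-12,129 | 32,-13,131 | 38,-8,127 | 42,42,91 | 49,43,91
[-0.57755092  0.15334417  0.79494678  1.86243255 -0.11834283  1.17384274
  1.592388  ]
```

View pics/v5.png

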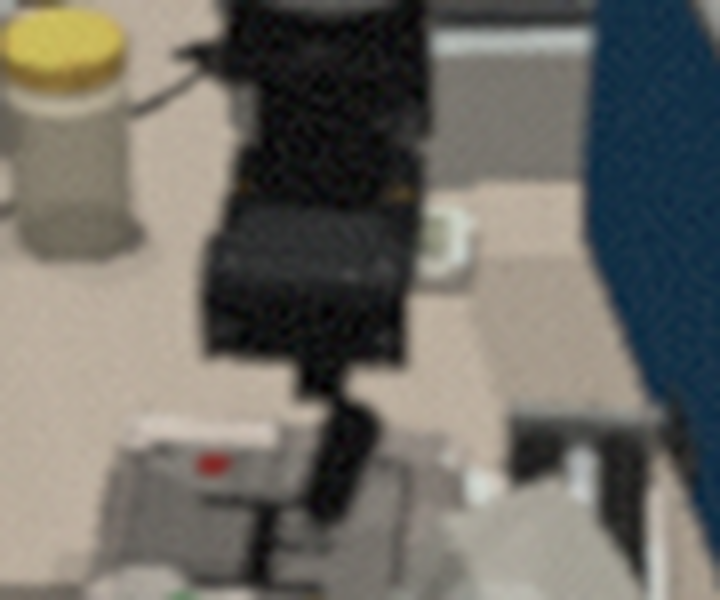

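Picture v5: the fingers end just above the grip top (about (320,395) against (350,400)). By depth the tip is near z = 163 mm, not the 125 mm the state implies, and the lever has not moved. So the fingers passed over it. I go up, back out beyond the lever, descend by about half of that, and compare the tip height with the reading.

{"method": "drive_tool", "body": {"increments": [0,0,-2,0,0,3,-2,0,0,6.2,-2,0,0,6.2,-1,0,0,6.2,0,0,0,6.2,1,0,0,6.2,1.8,0,0,6.2,1.8,0,0,6.2,1.8,0]}}

```text
time_s: 8.35
tool_pos: [0.5781, -0.1326, 0.1156]
eef_rot: [0.785, 0.619, 0.0, 0.0]
wrist_force: [0.2, 0.3, 0.2]
opening: 0.0002
```

```bash
cat > tip.py <<'E'
import go,sys
from h import *
go.rel()
s=cam('side');z=s['z_map'];R=np.array(s['R']);tt=np.array(s['t'])
v,u=np.mgrid[150:225,230:320];K=np.array([[s['fx'],0,s['cx']],[0,s['fy'],s['cy']],[0,0,1]],float)
a=cv2.undistortPoints(np.stack([u.ravel(),v.ravel()],1)[:,None].astype(float),K,np.array([s['k1'],0,0,0],float))[:,0]
d=z[150:225,230:320].ravel();W=(np.c_[a,np.ones(len(a))]*d[:,None]-tt)@R
P=np.c_[(W[:,:2]-go.c)@go.R,W[:,2]]*1e3;ok=(d>0)
def seg(n,m):
    q=P[ok&m]
    print(n,len(q), np.percentile(q,[2,50,98],axis=0).round().tolist() if len(q) else '')
x0=go.R.T@(np.array(manip.get_state()['tool_pos'])[:2]-go.c)*1e3
f=(abs(P[:,0]-x0[0])<16)&(abs(P[:,1]-x0[1])<28)&(P[:,2]>105)&(P[:,2]<225)
seg('finger zone',f)
seg('high gripper',(abs(P[:,0]-x0[0])<60)&(P[:,2]>190)&(abs(P[:,1]-x0[1])<130))
seg('grip',(P[:,2]>105)&(P[:,2]<165)&(abs(P[:,0])<70)&(abs(P[:,1])<75)&~f)
if len(sys.argv)>1: cv2.imwrite('pics/%s.png'%sys.argv[1],cv2.resize(s['image'][150:240,210:318],(720,600),interpolation=cv2.INTER_LANCZOS4)[:,:,::-1])
E
python3 tip.py
```

```text
t 8.35 open 0.0002 roller-frame mm [ 85.5  -0.5 115.6] yaw err -0.0005 tilt z [ 4.e-04  1.e-04 -1.e+00] F(roller) [0.18 0.3  0.2 ]
finger zone 30 [[76.0, -14.0, 147.0], [85.0, -10.0, 156.0], [95.0, -7.0, 164.0]]
high gripper 1081 [[49.0, -97.0, 221.0], [85.0, -53.0, 260.0], [120.0, 53.0, 322.0]]
grip 116 [[16.0, -15.0, 109.0], [30.0, -10.0, 140.0], [45.0, 3.0, 159.0]]
```

{"method": "drive_tool", "body": {"increments": [0,0,1,0,0,0,1.8,0,0,0,1.8,0,0,0,1.8,0]}}

```text
time_s: 8.9
tool_pos: [0.578, -0.1328, 0.0973]
eef_rot: [0.785, 0.619, -0.0, 0.0]
wrist_force: [0.3, -0.9, -0.0]
opening: 0.0007
```

```bash
python3 tip.py
```

```text
t 8.9 open 0.0007 roller-frame mm [85.4 -0.7 97.3] yaw err -0.0006 tilt z [-1.e-04 -2.e-04 -1.e+00] F(roller) [ 0.47 -0.85 -0.05]
finger zone 24 [[73.0, -13.0, 131.0], [83.0, -10.0, 137.0], [94.0, -7.0, 143.0]]
high gripper 1203 [[49.0, -97.0, 202.0], [86.0, -51.0, 244.0], [121.0, 44.0, 319.0]]
grip 108 [[16.0, -16.0, 107.0], [30.0, -10.0, 137.0], [42.0, 3.0, 159.0]]
```

The tip is now near 128 mm, below the grip's upper half. Draw the lever back again.

{"method": "drive_tool", "body": {"increments": [0,-1,0,0,0,-1.8,0,0,0,-2.3,0,0,0,-2.7,0,0,0,-3.1,0,0,0,-3.5,0,0,0,-3.9,0,0,0,-4.2,0,0,0,-4.5,0,0,0,-4.5,0,0]}}

```text
time_s: 10.2
tool_pos: [0.5339, -0.122, 0.0972]
eef_rot: [0.785, 0.619, -0.0, -0.0]
wrist_force: [1.6, -0.4, 0.7]
opening: 0.0
```

```bash
python3 tip.py v6
```

```text
t 10.2 open 0.0 roller-frame mm [40.  -0.5 97.2] yaw err -0.0004 tilt z [-3.e-04  2.e-04 -1.e+00] F(roller) [1.6  0.02 0.72]
finger zone 26 [[25.0, -13.0, 127.0], [37.0, -10.0, 136.0], [48.0, -1.0, 142.0]]
high gripper 1182 [[3.0, -97.0, 202.0], [42.0, -51.0, 243.0], [75.0, 56.0, 316.0]]
grip 58 [[3.0, -15.0, 110.0], [14.0, -11.0, 128.0], [23.0, -3.0, 144.0]]
```

View pics/v6.png

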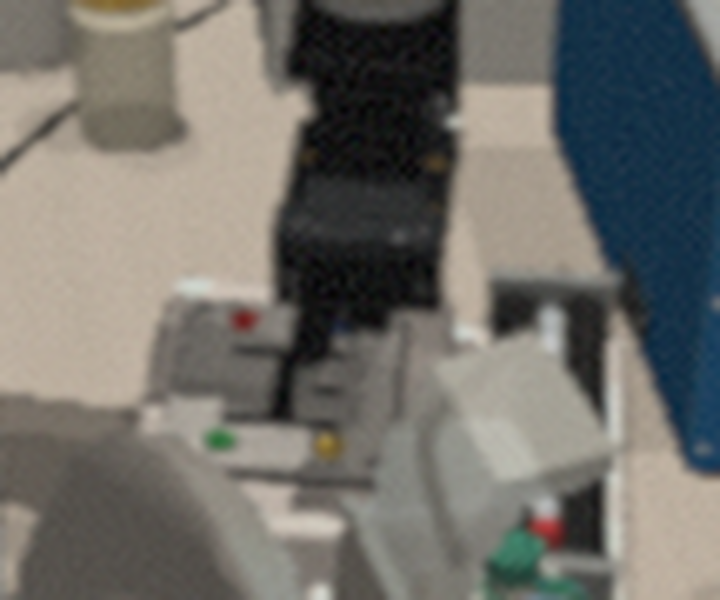

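Picture v6: the lever has moved with the fingers to about (312,345), with throw near 0.12. I push the rest of the way into the lane.

{"method": "drive_tool", "body": {"increments": [0,-0.3,0,0,0,-0.6,0,0,0,-0.9,0,0,0,-1.2,0,0,0,-1.4,0,0,0,-1.6,0,0,0,-1.7,0,0,0,-1.7,0,0]}}

```text
time_s: 11.25
tool_pos: [0.5176, -0.1181, 0.0973]
eef_rot: [0.785, 0.619, -0.0, -0.0]
wrist_force: [0.9, -1.5, 1.7]
opening: 0.0007
```

```bash
python3 tip.py
```

```text
t 11.25 open 0.0007 roller-frame mm [23.3 -0.5 97.3] yaw err -0.0004 tilt z [-0.e+00  1.e-04 -1.e+00] F(roller) [ 1.27 -1.28  1.67]
finger zone 35 [[9.0, -14.0, 118.0], [20.0, -10.0, 137.0], [33.0, -5.0, 145.0]]
high gripper 1184 [[-13.0, -97.0, 202.0], [26.0, -51.0, 243.0], [59.0, 67.0, 315.0]]
grip 49 [[-9.0, -14.0, 110.0], [0.0, -10.0, 128.0], [7.0, -7.0, 143.0]]
```

{"method": "drive_tool", "body": {"increments": [0,2.2,0,0,2.5,2.7,0,0,5,2.7,0,0,5,2.2,0,0,5,0,0,0,5,-2.2,0,0,5,-2.2,0,0,5,-2.2,0,0]}}

```text
time_s: 12.3
tool_pos: [0.5083, -0.0647, 0.0974]
eef_rot: [0.785, 0.619, 0.0, 0.0]
wrist_force: [0.5, -0.8, -0.3]
opening: 0.0002
```

```bash
python3 tip.py
```

```text
t 12.3 open 0.0002 roller-frame mm [ 1.8 49.2 97.4] yaw err -0.0007 tilt z [ 5.e-04  2.e-04 -1.e+00] F(roller) [ 0.7  -0.65 -0.28]
finger zone 18 [[-8.0, 37.0, 130.0], [5.0, 39.0, 143.0], [12.0, 43.0, 146.0]]
high gripper 893 [[-34.0, -47.0, 201.0], [5.0, -4.0, 241.0], [37.0, 121.0, 299.0]]
grip 115 [[-10.0, -16.0, 112.0], [1.0, -9.0, 145.0], [13.0, 4.0, 164.0]]
```

{"method": "drive_tool", "body": {"increments": [-1.2,0,0,0,-2.2,0,0,0,-2.7,0,0,0,-3.1,0,0,0,-3.5,0,0,0,-3.9,0,0,0,-4.3,0,0,0,-4.7,0,0,0,-5,0,0,0,-5,0,0,0]}}

```text
time_s: 13.6
tool_pos: [0.4962, -0.1133, 0.0972]
eef_rot: [0.786, 0.619, -0.0, 0.0]
wrist_force: [0.0, 0.0, -0.8]
opening: 0.0005
```

```bash
python3 tip.py v7
```

```text
t 13.6 open 0.0005 roller-frame mm [ 1.3 -0.8 97.2] yaw err -0.0008 tilt z [-2.e-04 -2.e-04 -1.e+00] F(roller) [ 0.02  0.04 -0.76]
finger zone 24 [[-11.0, -28.0, 108.0], [8.0, -26.0, 119.0], [12.0, -17.0, 151.0]]
high gripper 1180 [[-35.0, -97.0, 203.0], [5.0, -52.0, 242.0], [37.0, 72.0, 314.0]]
grip 69 [[-10.0, -39.0, 113.0], [0.0, -33.0, 144.0], [11.0, -29.0, 159.0]]
```

View pics/v7.png

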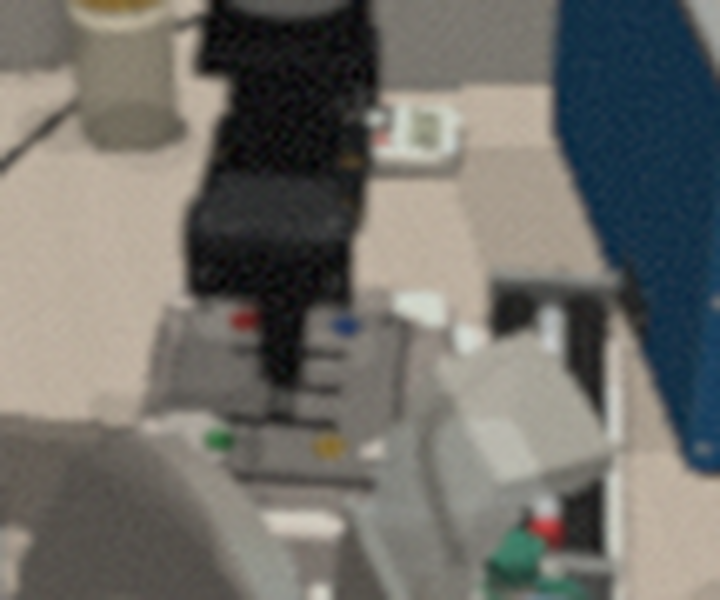

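Picture v7: the lever, at about (283,345), is in the cross lane and leaning right, around −0.17. I continue in smaller steps.

{"method": "drive_tool", "body": {"increments": [-0.4,0,0,0,-0.8,0,0,0,-1.1,0,0,0,-1.4,0,0,0,-1.4,0,0,0]}}

```text
time_s: 14.28
tool_pos: [0.4929, -0.127, 0.0973]
eef_rot: [0.786, 0.619, -0.0, 0.0]
wrist_force: [0.9, 0.9, -0.8]
opening: 0.0004
```

```bash
python3 tip.py
```

```text
t 14.275 open 0.0004 roller-frame mm [  1.3 -14.9  97.3] yaw err -0.0009 tilt z [-1.e-04 -2.e-04 -1.e+00] F(roller) [ 0.68  1.09 -0.82]
finger zone 24 [[-11.0, -43.0, 110.0], [4.0, -40.0, 117.0], [13.0, -29.0, 150.0]]
high gripper 1273 [[-35.0, -111.0, 203.0], [5.0, -65.0, 244.0], [38.0, 58.0, 329.0]]
grip 65 [[-11.0, -54.0, 115.0], [1.0, -47.0, 146.0], [11.0, -43.0, 156.0]]
```

{"method": "drive_tool", "body": {"increments": [-0.3,0,0,0,-0.5,0,0,0,-0.7,0,0,0,-0.7,0,0,0]}}

```text
time_s: 14.82
tool_pos: [0.4914, -0.1336, 0.0973]
eef_rot: [0.785, 0.619, -0.0, 0.0]
wrist_force: [-0.1, 1.2, 0.0]
opening: 0.0006
```

```bash
python3 tip.py
```

```text
t 14.825 open 0.0006 roller-frame mm [  1.4 -21.7  97.3] yaw err -0.0007 tilt z [ 1.e-04 -1.e-04 -1.e+00] F(roller) [-0.39  1.12  0.04]
finger zone 28 [[-11.0, -50.0, 108.0], [3.0, -47.0, 117.0], [11.0, -29.0, 154.0]]
high gripper 1302 [[-35.0, -117.0, 203.0], [5.0, -72.0, 246.0], [37.0, 47.0, 332.0]]
grip 61 [[-11.0, -60.0, 123.0], [2.0, -55.0, 146.0], [11.0, -50.0, 155.0]]
```

{"method": "drive_tool", "body": {"increments": [-0.1,0,0,0,-0.2,0,0,0,-0.2,0,0,0]}}

```text
time_s: 15.25
tool_pos: [0.4909, -0.1354, 0.0973]
eef_rot: [0.785, 0.619, -0.0, 0.0]
wrist_force: [0.8, 1.2, -0.4]
opening: 0.0006
```

```bash
python3 tip.py
```

```text
t 15.25 open 0.0006 roller-frame mm [  1.4 -23.6  97.3] yaw err -0.0005 tilt z [ 0.e+00 -1.e-04 -1.e+00] F(roller) [ 0.5   1.32 -0.42]
finger zone 23 [[-10.0, -51.0, 107.0], [4.0, -49.0, 117.0], [11.0, -44.0, 154.0]]
high gripper 1309 [[-35.0, -119.0, 202.0], [5.0, -73.0, 247.0], [37.0, 43.0, 332.0]]
grip 62 [[-10.0, -64.0, 119.0], [-0.0, -57.0, 145.0], [11.0, -52.0, 155.0]]
```

{"method": "drive_tool", "body": {"increments": [-0.1,0,0,0,-0.2,0,0,0,-0.2,0,0,0]}}

```text
time_s: 15.68
tool_pos: [0.4905, -0.1369, 0.0972]
eef_rot: [0.785, 0.619, 0.0, -0.0]
wrist_force: [1.0, 2.9, -1.3]
opening: 0.0005
```

```bash
python3 tip.py v8
```

```text
t 15.675 open 0.0005 roller-frame mm [  1.3 -25.1  97.2] yaw err -0.0001 tilt z [ 1.e-04  4.e-04 -1.e+00] F(roller) [ 0.27  3.07 -1.3 ]
finger zone 31 [[-11.0, -53.0, 106.0], [2.0, -50.0, 117.0], [11.0, -34.0, 153.0]]
high gripper 1326 [[-35.0, -121.0, 203.0], [5.0, -75.0, 248.0], [37.0, 43.0, 334.0]]
grip 56 [[-10.0, -65.0, 121.0], [2.0, -58.0, 145.0], [11.0, -54.0, 154.0]]
```

View pics/v8.png

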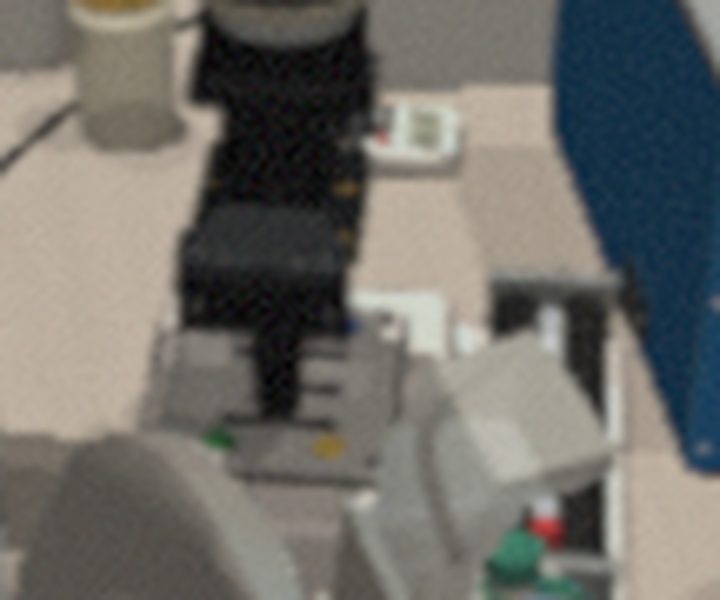

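Picture v8: the lever, at about (278,375), is at the right-hand lane. The force rose to 3 N, so it is at the lane's end. I go round to the far side for the last push.

{"method": "drive_tool", "body": {"increments": [2,0,0,0,2.5,2.2,0,0,2.5,4.7,0,0,0,4.7,0,0,-2.2,4.7,0,0,-2.2,4.7,0,0,-2.2,3.8,0,0,-2.2,3.8,0,0]}}

```text
time_s: 16.73
tool_pos: [0.5218, -0.1664, 0.0972]
eef_rot: [0.785, 0.619, 0.0, -0.0]
wrist_force: [-0.5, 0.2, -0.0]
opening: 0.0005
```

```bash
python3 tip.py
```

```text
t 16.725 open 0.0005 roller-frame mm [ 38.6 -46.5  97.2] yaw err 0.0008 tilt z [-3.e-04  7.e-04 -1.e+00] F(roller) [-0.48  0.07 -0.03]
finger zone 24 [[27.0, -59.0, 131.0], [38.0, -56.0, 136.0], [48.0, -52.0, 140.0]]
high gripper 1498 [[2.0, -142.0, 203.0], [40.0, -96.0, 258.0], [74.0, -3.0, 347.0]]
grip 56 [[-11.0, -64.0, 106.0], [1.0, -53.0, 127.0], [11.0, -43.0, 148.0]]
```

{"method": "drive_tool", "body": {"increments": [0,-0.6,0,0,0,-1.1,0,0,0,-1.5,0,0,0,-1.9,0,0,0,-2.3,0,0,0,-2.7,0,0,0,-3.1,0,0,0,-3.5,0,0,0,-3.8,0,0,0,-3.8,0,0]}}

```text
time_s: 18.02
tool_pos: [0.485, -0.1585, 0.0972]
eef_rot: [0.785, 0.619, 0.0, -0.0]
wrist_force: [1.2, 0.4, -0.4]
opening: 0.0005
```

```bash
python3 tip.py v9
```

```text
t 18.025 open 0.0005 roller-frame mm [  1.  -47.4  97.2] yaw err -0.0003 tilt z [-3.e-04  3.e-04 -1.e+00] F(roller) [ 1.03  0.67 -0.4 ]
finger zone 36 [[-14.0, -61.0, 107.0], [-8.0, -55.0, 132.0], [11.0, -43.0, 142.0]]
high gripper 1499 [[-35.0, -143.0, 203.0], [5.0, -97.0, 254.0], [37.0, 18.0, 345.0]]
grip 35 [[-31.0, -64.0, 105.0], [-22.0, -56.0, 127.0], [-16.0, -47.0, 143.0]]
```

View pics/v9.png

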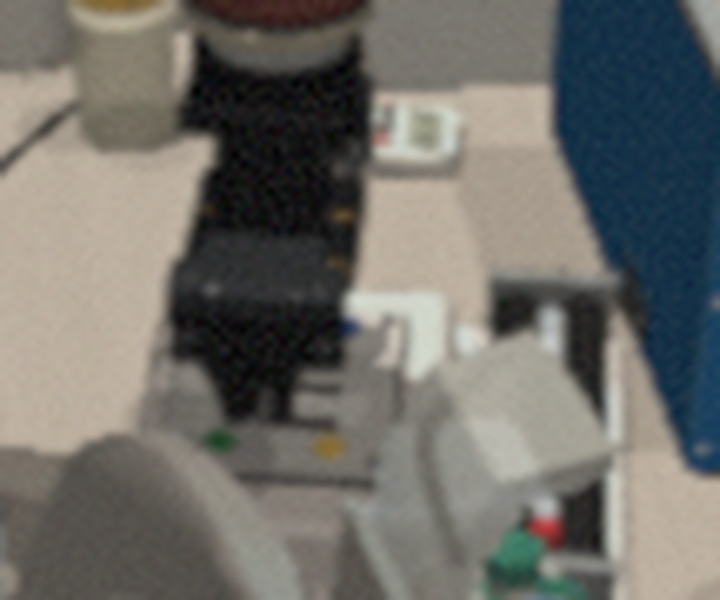

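Picture v9: the grip, at about (240,385), is entering the green slot. I push home slowly and watch the force.

{"method": "drive_tool", "body": {"increments": [0,-0.3,0,0,0,-0.6,0,0,0,-0.8,0,0,0,-0.9,0,0,0,-0.9,0,0]}}

```text
time_s: 18.7
tool_pos: [0.4766, -0.1565, 0.0973]
eef_rot: [0.785, 0.619, 0.0, -0.0]
wrist_force: [2.7, -0.7, -0.3]
opening: 0.0007
```

```bash
python3 tip.py
```

```text
t 18.7 open 0.0007 roller-frame mm [ -7.7 -47.4  97.3] yaw err -0.0004 tilt z [ 1.e-04  1.e-04 -1.e+00] F(roller) [ 2.78 -0.08 -0.32]
finger zone 40 [[-23.0, -60.0, 106.0], [-16.0, -55.0, 133.0], [2.0, -40.0, 141.0]]
high gripper 1495 [[-44.0, -143.0, 203.0], [-4.0, -97.0, 255.0], [28.0, 22.0, 345.0]]
grip 33 [[-41.0, -64.0, 106.0], [-31.0, -57.0, 130.0], [-24.0, -47.0, 144.0]]
```

{"method": "drive_tool", "body": {"increments": [0,-0.1,0,0,0,-0.2,0,0,0,-0.3,0,0,0,-0.3,0,0]}}

```text
time_s: 19.25
tool_pos: [0.4736, -0.1559, 0.0973]
eef_rot: [0.785, 0.619, 0.0, -0.0]
wrist_force: [1.3, 1.1, -0.5]
opening: 0.0002
```

```bash
python3 tip.py
```

```text
t 19.25 open 0.0002 roller-frame mm [-10.7 -47.5  97.3] yaw err -0.0004 tilt z [-0.e+00  1.e-04 -1.e+00] F(roller) [ 1.    1.39 -0.55]
finger zone 43 [[-26.0, -60.0, 107.0], [-18.0, -56.0, 133.0], [-1.0, -39.0, 141.0]]
high gripper 1490 [[-47.0, -143.0, 203.0], [-7.0, -97.0, 255.0], [25.0, 20.0, 345.0]]
grip 30 [[-44.0, -64.0, 108.0], [-34.0, -57.0, 130.0], [-28.0, -46.0, 142.0]]
```

{"method": "drive_tool", "body": {"increments": [0,-0.1,0,0,0,-0.2,0,0,0,-0.2,0,0]}}

```text
time_s: 19.68
tool_pos: [0.4716, -0.1554, 0.0973]
eef_rot: [0.785, 0.619, -0.0, -0.0]
wrist_force: [1.9, 0.2, -0.7]
opening: 0.0007
```

```bash
python3 tip.py
```

```text
t 19.675 open 0.0007 roller-frame mm [-12.8 -47.5  97.3] yaw err -0.0004 tilt z [-1.e-04  1.e-04 -1.e+00] F(roller) [ 1.8   0.65 -0.73]
finger zone 40 [[-28.0, -60.0, 106.0], [-20.0, -56.0, 132.0], [-4.0, -39.0, 141.0]]
high gripper 1491 [[-49.0, -143.0, 203.0], [-8.0, -96.0, 254.0], [24.0, 23.0, 344.0]]
grip 33 [[-46.0, -62.0, 109.0], [-35.0, -56.0, 129.0], [-29.0, -50.0, 141.0]]
```

{"method": "drive_tool", "body": {"increments": [0,-0.1,0,0,0,-0.2,0,0,0,-0.2,0,0]}}

```text
time_s: 20.1
tool_pos: [0.4702, -0.155, 0.0974]
eef_rot: [0.785, 0.619, 0.0, 0.0]
wrist_force: [4.7, -0.5, -2.6]
opening: 0.0003
```

```bash
python3 tip.py
```

```text
t 20.1 open 0.0003 roller-frame mm [-14.2 -47.4  97.4] yaw err -0.0004 tilt z [ 1.1e-03 -2.0e-04 -1.0e+00] F(roller) [ 4.73  0.63 -2.64]
finger zone 46 [[-30.0, -60.0, 107.0], [-21.0, -55.0, 131.0], [-4.0, -40.0, 139.0]]
high gripper 1471 [[-49.0, -143.0, 203.0], [-10.0, -97.0, 255.0], [22.0, 21.0, 344.0]]
grip 31 [[-49.0, -62.0, 108.0], [-37.0, -58.0, 131.0], [-32.0, -46.0, 141.0]]
```

Force has risen to 4.7 N, so the lever is at the slot's end. I withdraw away from it (+x), then up.

{"method": "drive_tool", "body": {"increments": [0,1,0,0,0,3,0,0,0,5.5,0,0,0,6.5,-2,0,0,6.5,-6,0,0,6.5,-11,0,0,6.5,-15,0,0,6.5,-15,0,0,6.5,-15,0]}}

```text
time_s: 21.28
tool_pos: [0.5326, -0.1699, 0.2464]
eef_rot: [0.785, 0.619, -0.001, -0.001]
wrist_force: [0.2, -0.8, -0.8]
opening: 0.0005
```

```bash
python3 tip.py v10; python3 - <<'E'
from h import *
import go
s=cam('side')
for L in (0,):
    th,cr=-.28,-.345
    for r in (76,130,150):
        for t in(-.21,-.28):
            X=r*np.array([np.sin(t),np.cos(t)*np.sin(cr),np.cos(t)*np.cos(cr)])/1e3
            W=np.r_[go.c+go.R@X[:2],X[2]+.012];print(r,t,((proj(s,W)-[210,150])*6.667).round())
E
```

```text
t 21.275 open 0.0005 roller-frame mm [ 49.9 -47.3 246.4] yaw err -0.0002 tilt z [-1.7e-03  2.0e-04 -1.0e+00] F(roller) [ 0.42 -0.75 -0.8 ]
finger zone 0 
high gripper 358 [[15.0, -143.0, 281.0], [51.0, -135.0, 360.0], [85.0, -55.0, 382.0]]
grip 100 [[-50.0, -61.0, 107.0], [-34.0, -52.0, 136.0], [-19.0, -39.0, 150.0]]
76 -0.21 [243. 423.]
76 -0.28 [232. 424.]
130 -0.21 [214. 361.]
130 -0.28 [196. 362.]
150 -0.21 [203. 337.]
150 -0.28 [181. 338.]
```

View pics/v10.png

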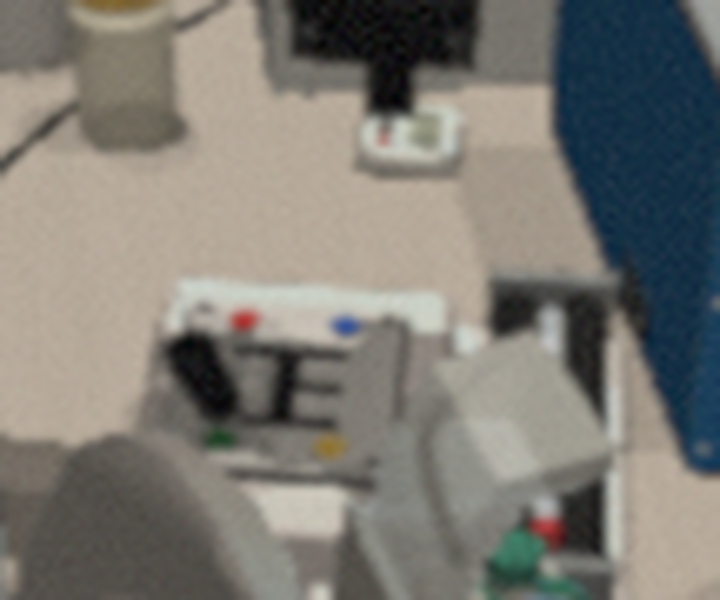

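Picture v10: the lever is free in the green slot. Its grip top is at about (185,345), against a predicted (181,338) for full home and (203,337) for a throw of 0.21. The gripper is clear.

```bash
python3 -c "
from rig import manip
print(manip.sign_off())"
```

```text
the job is handed in; nothing more can be done
None
```

The lever now rests in the green-dot slot (near right), and I have handed the job in at about 21 s of the 64 s allowed. I pushed it with the closed fingers only: back out of parking, across to the right until it stopped, then toward the robot to the slot's end.

**Last checks:**
- **Lever position:** the last picture shows the lever fully home. I put the throw at about −0.27 rad, against the −0.28 limit. The cross tilt was not measured at the end; the picture fits the −0.345 rad assumed for the outer lane.
- **Forces:** the highest wrist-force reading during the pushes was about 5 N, at the slot's end.
- **Clearance:** the fingers stand well clear of the lever and everything else.
- **Things around:** the red-capped tube, timer and jar look unmoved in the side view. I did not measure the tubes or the other things again.

**One disagreement:** by camera, the closed fingertips stood about 38 mm higher than the reported TCP height implies. Because of that, my first pass went over the lever without moving it, and I set the height by camera depth from then on.

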